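Seat a junction box with the spring pusher and leave the pusher on its middle catch

TASK

Without gripping anything, push the box-seating fixture's spring-loaded slide with your fingertips until the open steel junction box in front of it is fully home against the end stop, without ramming it hard, then let the slide spring back by itself and settle on its middle catch, and move clear. Only the slide may push the box: do not touch the box with the fingers or lift it, and leave the loose parts around the fixture where they are.

Things in the scene. Friction and masses are not known exactly. Their poses are not given: they have to be found in the camera images.
- fixture: Box-seating fixture, screwed to the bench: dark steel deck 150 (its x) x 330 (its y) x 12 mm thick; origin at the centre of the deck's underside, on the bench. The slide is pushed along the fixture's +y. Aluminium guide bars 12 mm wide, tops 34 mm above the bench, inner faces at x = -55 mm (y -150 to +137) and x = +55 mm (y 0 to +137).
- end_stop (a point): Middle of the end stop's face, 32 mm above the bench, at fixture (0, 139) mm: an aluminium bar 134 mm long across the deck's +y end, top 52 mm above the bench.
- stop_pin (a point): Mouth of the spring plunger, 32 mm above the bench, at fixture (76, -81) mm: a grey block 56 mm high on an ear of the deck at its +x side; from it a 10 mm steel stop pin points to -x, and its black knob reaches x = 140 mm.
- slide_front (a point): Centre of the slide's front face, 37 mm above the bench, at fixture y = -40 mm at the start. The slide is an aluminium block 92 (x) x 92 (y) x 46 mm high, top 60 mm above the bench, with a black rubber facing on its rear (-y) face and a small bevelled steel lug on its +x side.
- push_face (a point): Centre of the slide's flat rear rubber face (92 mm wide, 46 mm high; this point lies 40 mm above the bench, at fixture y = -132 mm at the start), the place to push, along the fixture's +y; it moves with the slide. The deck runs on 33 mm behind it; the space there, and for 60 mm past the deck's end, is clear.
- slide (a joint): Travel of the spring slide along fixture +y, m. 0 = rearmost, as at the start; hard stop 0.078; the box is home at about 0.077. The spring pushes back with 5.5 N at 0, 10 N at 0.078; the stop pin adds 3 to 5 N between 0.010 and 0.040. Past 0.040 the pin snaps out behind the lug; let go after that, the slide returns to 0.040 (middle catch) and stays; let go earlier, it returns to 0.
- plunger (a joint): Stop pin of the spring plunger, in m: 0 = pin fully out (in the slide's way), up to 0.012 when the passing lug pushes it back towards the fixture's +x. It works by itself and need not be touched.
- box: Loose open-topped galvanised junction box, 102 x 102 x 54 mm high, walls 3 mm, about 0.4 kg, open side up, lying on the deck between the guides in front of the slide; origin at the centre of its underside, 12 mm above the bench. Home = its front wall against the end stop, origin at fixture y = +88 mm; it starts 25 to 62 mm short of that, almost square to the guides.
- device_box: Bystander: loose narrow steel box 54 x 102 x 48 mm high, on the bench beyond the fixture; origin at the underside's centre.
- spare_box: Bystander: another loose steel box 102 x 102 x 54 mm, on the bench well to the left of the fixture, not in it; origin at the underside's centre.
- coupling: Bystander: upright steel conduit coupling, 34 mm diameter, 50 mm high, on the bench at the robot's side of the fixture; origin at the underside's centre.
- bushing: Bystander: grey plastic ring 42 mm diameter, 12 mm high, on the bench at the robot's side of the fixture; origin at the underside's centre.
- screwdriver: Bystander: screwdriver lying on the bench to the right; origin under its middle.
- screw_jar: Bystander: clear jar of 68 mm diameter, 85 mm high, on the bench to the right; origin at the underside's centre.
- cover_plate: Bystander: flat steel cover plate 105 x 105 x 6 mm on the bench to the left; origin at the underside's centre.
Mind the look-alikes: they are no part of the job. Leave any red look-alike of the box alone.

How it is judged:
By the outcome, as a careful person would: the job done as asked, in the order asked, and still so for the second after the job is handed in, with the robot touching nothing.
It also fails if it takes over 43 s, if anything falls off the work surface, if the arm or the gripper's body presses on something with over 40 N, if the wrist force passes 120 N, or if a joint passes its speed limit or range.

ROBOT

A 6-joint arm with a two-finger parallel gripper is mounted at the origin on the work surface. World frame = base frame: x ahead of the robot, y to its left, z up, the work surface at z = 0. Lengths are in m, angles in rad, forces in N, time in s.
With the tool pointing down it reaches from about 0.375 to 0.9 m from the base axis. Payload 3.1 kg.
Tool frame: the origin (TCP) lies between the finger pads; the fingertips stand 22 mm ahead of it and the grasp point (between the pads) lies 3 mm ahead of it; z points along the fingers, y is the line along which they close (so a half turn about z gives the same grasp; the last joint's range is limited). The gripper opens to 87 mm and grips with 3 to 60 N. Pads are 19 mm wide; open, the fingers measure 117 mm over their backs; the gripper's body (75 mm by 190 mm) begins 51 mm behind the grasp point.
Start: joints at [1.046, 0.527, 1.433, -0, 1.181, -0.178], TCP at [0.212, 0.588, 0.245] pointing down, gripper open.
Joint ranges: [-3.08, 3.08], [-0.75, 2.2], [0.22, 2.44], [-1.43, 4.57], [0, 2.65], [-2.85, 2.85]. Speed limits (rad/s): [2.79, 2.79, 3.14, 3.14, 3.14, 3.14].

INTERFACE

Orientations are given as a unit quaternion [x, y, z, w].
In Python, from rig import get_obs, camera, get_calibration, hand_in, cut_out gives the robot as it stands.
- The arm moves only by the shell command python3 -m inch 'ROWS' [OPENING] [FORCE]. ROWS is JSON, one flat list of numbers, 6 for each row, row after row: the shift along the tool's x, y, z scaled (see below), then the turn, a rotation vector about the tool's x, y, z scaled (see below). A call has 1 to 20 rows; each row is the pose to reach, as a shift and turn from the pose commanded when the call began, along the tool's axes at that moment; what a row does not reach only later rows make up. The controller multiplies each number of a shift by 0.08 m and each number of a turn by 90 degrees. A row lasts 1/12 s, in which the tool goes at most 41.7 mm and 7.16 degrees, less where a joint would pass 70% of its speed; a pose out of reach is approached as far as the arm can. A call with a number of a shift or a turn outside -1 to 1 is refused whole. A call with a gripper value outside its range is refused whole. OPENING is the finger opening in mm, from 0 to 87, set as the call begins (- or left out, the last holds). The fingers move at their own pace and stop on an object; FORCE is the grip in N (left out, the last holds). Time passes only in rows, so rows that repeat a pose let the fingers close. It gives the time, the measured TCP pose, the force, the opening and the grip force at its end, in the units of the state.
- get_obs(): the state, without advancing time (a new reading comes with each control period).
- camera(name): name is "side" or "top" or "wrist"; returns the picture (480x640x3 uint8, red, green, blue); there is no depth.
- get_calibration(name): a dict with "vertical_fov" (degrees; the focal length in pixels is half the picture's height over the tangent of half this angle, whatever the lens; pixels are square), "cx", "cy" (the principal point, pixels), "T" (4x4, takes a point from camera to world coordinates). Camera axes: x right, y down, z forward; pixel columns grow to the right and rows downward; lengths in m; the calibration is good to about 2 mm. The wrist camera is an equidistant fisheye: a pixel r from the principal point sees the ray r / f radians off the axis. A picture is of the moment at which its call begins: read the wrist's pose just before it. get_calibration takes no time and is no camera call; for the wrist camera it gives the pose at the moment of the call.
- hand_in(): hands the job in; it is judged then, once.
Trained networks look in the newest picture that a camera, given by its name, has taken for a name from the list of things; names that differ only in an ending like _2 or _b are one class to them, and where a whole thing is asked for, a point or a joint stands for the part that bears it (a point fixed in the world has none). Each returns a list of dicts, best first, with "conf" (0 to 1); they miss things now and then, are a little off and sometimes report something else, mostly with a low value. They report only what shows in the picture. A call takes as long as a camera call. They do not tell look-alikes from the thing itself.
- cut_out(camera, thing): "region" (480x640 bool, what is visible of it) and "bbox" ([left, top, right, bottom] in pixels, round what is visible of it).
The state is a dict: "time": time; "q": joint angles; "joint_velocities": joint speeds; "joint_torque": joint torques, N m; "position": TCP position; "tool_rot": TCP orientation; "ft_force": force on the tool from outside, world axes, zero at the start; "moment": the same for the moment, N m; "grip_width": finger opening in m; "grip_force": force on a finger pad.
Only numpy, scipy, OpenCV 4.12 (cv2) and the standard library are available. Lean on these libraries where they do the work, as an engineer would, in place of code of your own. Each camera call takes 0.05 s, during which the arm holds its last target. There are 200 camera calls.

## Working session

There is one attempt and no reset: what is moved stays moved. The work goes in short steps, Python scripts to look and compute and a shell command to move; the robot and the scene stay as the last step left them, time stands still between calls to the robot, and variables do not carry over. Pictures are saved under pics/ and viewed, at most 10 in all, crops included, and the job is handed in when it is done.

```bash
mkdir -p pics
cat > h.py <<'E'
import numpy as np, cv2
from rig import get_obs, camera, get_calibration, hand_in, cut_out
def ray(c,u,v):
    f=240/np.tan(np.radians(c["vertical_fov"])/2); T=np.array(c["T"])
    d=np.array([(u-c["cx"])/f,(v-c["cy"])/f,1]); return T[:3,3],T[:3,:3]@d
def atz(c,u,v,z):
    o,d=ray(c,u,v); return o+d*(z-o[2])/d[2]
def proj(c,P):
    f=240/np.tan(np.radians(c["vertical_fov"])/2); T=np.array(c["T"])
    p=(np.atleast_2d(P)-T[:3,3])@T[:3,:3]; return np.c_[c["cx"]+f*p[:,0]/p[:,2],c["cy"]+f*p[:,1]/p[:,2]]
E
python3 - <<'E'
from h import *
for n in("top","side"):
    im=camera(n); cv2.imwrite(f"pics/{n}0.png",im[:,:,::-1]); c=get_calibration(n); print(n,c["vertical_fov"],c["cx"],c["cy"],np.round(c["T"],3).tolist())
    for t in("fixture","slide","box","plunger","coupling","bushing"):
        for r in cut_out(n,t)[:3]: 
            m=r["region"]; v,u=np.nonzero(m); print(t,round(r["conf"],2),np.round(r["bbox"]),u.mean().round(1),v.mean().round(1))
print(get_obs())
E
```

```text
top 47.3965796803769 318.3467829707935 248.2896344190974 [[0.025, -0.98, 0.197, 0.253], [-1.0, -0.024, 0.007, 0.004], [-0.002, -0.198, -0.98, 1.442], [0.0, 0.0, 0.0, 1.0]]
fixture 0.82 [250. 183. 371. 266.] 316.0 232.8
slide 0.69 [325. 210. 359. 252.] 342.2 232.4
box 0.68 [359. 284. 402. 328.] 379.9 304.7
box 0.67 [279. 211. 322. 251.] 298.0 232.5
box 0.63 [277. 300. 320. 344.] 296.2 323.3
plunger 0.59 [337. 183. 343. 216.] 339.5 188.3
plunger 0.29 [319. 272. 334. 290.] 325.5 279.7
coupling 0.63 [261. 270. 275. 289.] 265.9 279.1
bushing 0.59 [127. 267. 184. 320.] 156.0 292.6
bushing 0.55 [247. 183. 374. 263.] 316.3 232.9
bushing 0.48 [315. 274. 333. 288.] 322.5 280.6
side 45.424043193926046 321.4765674718208 234.66184283562214 [[-1.0, -0.005, 0.029, 0.459], [-0.024, 0.715, -0.698, 1.005], [-0.017, -0.699, -0.715, 1.08], [0.0, 0.0, 0.0, 1.0]]
fixture 0.79 [236. 209. 322. 312.] 286.2 258.6
fixture 0.72 [220. 385. 277. 423.] 246.3 402.5
slide 0.86 [269. 206. 310. 236.] 289.9 220.7
box 0.64 [267. 237. 311. 281.] 288.5 257.5
box 0.59 [342. 180. 384. 223.] 362.8 201.8
plunger 0.64 [236. 22
[... 163 characters left out ...]
20.3
{'time': 0.7, 'q': array([ 1.04549802e+00,  5.27423056e-01,  1.43270487e+00,  2.74674138e-06,
        1.18139290e+00, -1.78480690e-01]), 'joint_velocities': array([ 0.00048302, -0.00201014, -0.00133376,  0.00078647, -0.00013458,
       -0.00099964]), 'joint_torque': array([ 7.33980396e-04, -4.39858210e+01, -1.76955217e+01,  6.34879083e-02,
        5.02227433e-02,  1.81742945e-05]), 'position': array([0.21239132, 0.58778311, 0.24459417]), 'tool_rot': array([1.72541544e-01, 9.85002241e-01, 3.41529164e-05, 1.11864568e-05]), 'ft_force': array([1.07067021, 0.20632969, 0.74149953]), 'moment': array([ 0.00488007, -0.0157999 ,  0.02849099]), 'grip_force': 0.0, 'grip_width': 0.08713650962841359}
```

View pics/top0.png

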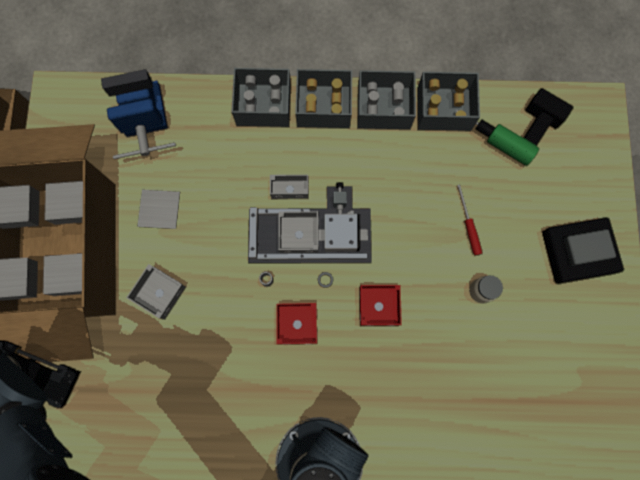

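View pics/side0.png

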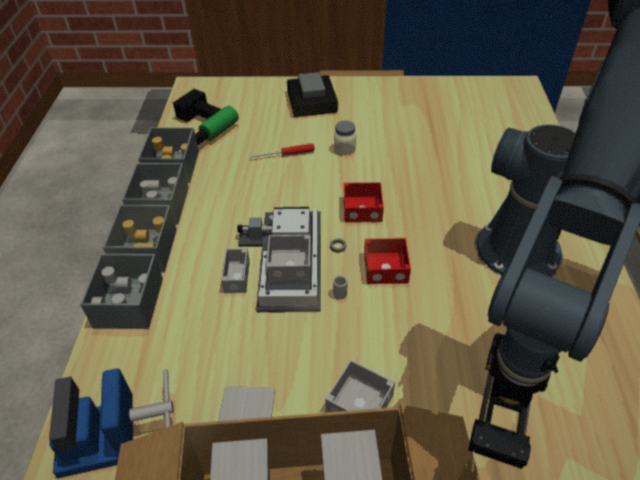

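The fixture's grey box is at top (299,232), between the slide (341,231) and the end stop (about (252,235)). The red boxes at (379,305) and (297,323) are look-alikes, and the grey one at (157,291) is the spare. I'll confirm this in an enlarged crop with a first model overlay.

Run:
```python
from h import *
c=get_calibration("top"); im=cv2.imread("pics/top0.png")
for p in[(248,208),(371,209),(371,263),(248,263)]: print(p,atz(c,*p,0.012).round(4))
for n,bb in(("slide",(325,210,359,252)),): print(n,atz(c,342.2,232.4,.06).round(4))
a=im[172:282,235:385]; cv2.imwrite("pics/crop1.png",cv2.resize(a,None,fx=5.3,fy=5.3,interpolation=cv2.INTER_CUBIC))
```

```text
(248, 208) [0.6477 0.2067 0.012 ]
(371, 209) [ 0.6529 -0.1265  0.012 ]
(371, 263) [ 0.5045 -0.1273  0.012 ]
(248, 263) [0.4966 0.1991 0.012 ]
slide [ 0.5748 -0.0478  0.06  ]
```

View pics/crop1.png

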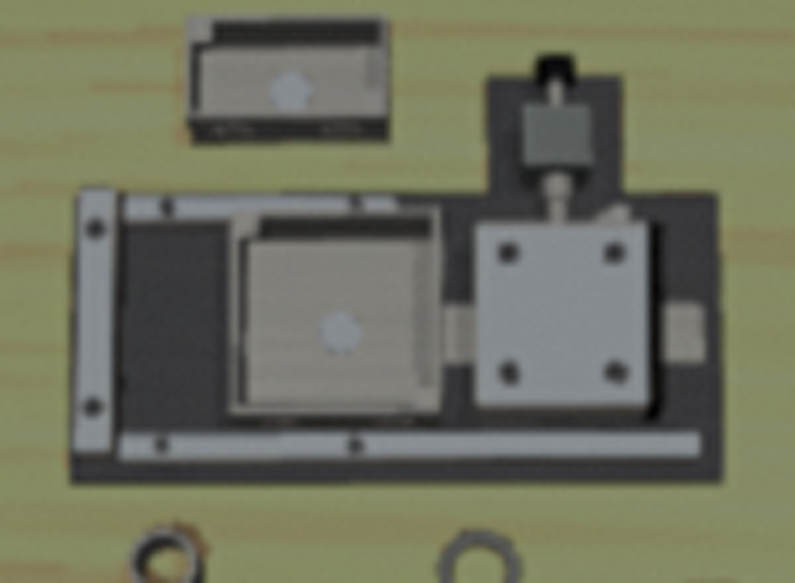

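The crop confirms it. The galvanised box sits between the guides, with the slide to its right, the plunger above, and the end stop on the left, so fixture +y points image-left, about world +y. Next I fit the pose from the crop corners.

Run:
```python
from h import *
from scipy.optimize import least_squares
c=get_calibration("top")
D=[(722,482,-75,-165,12),(717,193,75,-165,12),(72,482,-75,165,12),(652,221,46,-132,60),(649,406,-46,-132,60),(477,221,46,-40,60),(474,405,-46,-40,60),
(117,190,67,139,52),(112,455,-67,139,52),(700,432,-55,-150,34),(700,456,-67,-150,34)]
D=np.array(D,float); uv=np.c_[235+(D[:,0]+.5)/5.3-.5,172+(D[:,1]+.5)/5.3-.5]
def w(p,P):
    P=np.asarray(P,float)/1000; s,k=np.sin(p[2]),np.cos(p[2]); return np.c_[p[0]+k*P[:,0]-s*P[:,1],p[1]+s*P[:,0]+k*P[:,1],P[:,2]]
r=least_squares(lambda p:(proj(c,w(p,D[:,2:]))-uv).ravel(),[.575,.04,0]); p=r.x
print("pose",p.round(4),np.degrees(p[2]),"\n",r.fun.reshape(-1,2).round(2).tolist())
F=[(0,-132,40),(0,-40,37),(0,139,32),(46,-132,60),(-46,-132,60),(-67,-150,34),(67,139,52),(-67,139,52)]
print(w(p,F).round(4))
# box edges at top z=66
for q in[(229,212),(440,207),(440,412),(229,412)]:
    X=atz(c,235+(q[0]+.5)/5.3-.5,172+(q[1]+.5)/5.3-.5,.066); d=X[:2]-p[:2]; k,s=np.cos(p[2]),np.sin(p[2]); print("box",(k*d[0]+s*d[1]).round(4),(-s*d[0]+k*d[1]).round(4))
cs=get_calibration("side"); print("side",proj(cs,w(p,F)).round(1).tolist())
im=cv2.imread("pics/side0.png"); im=cv2.resize(im[190:320,220:340],None,fx=4.5,fy=4.5,interpolation=cv2.INTER_CUBIC)
for u,v in proj(cs,w(p,F)): cv2.circle(im,(int((u-220)*4.5),int((v-190)*4.5)),3,(0,0,255),1)
cv2.imwrite("pics/side_ov.png",im)
```

```text
pose [0.5767 0.0394 0.0301] 1.7259560701360168 
 [[0.35, -0.34], [-0.07, -0.37], [-1.31, 0.38], [1.49, 0.17], [2.78, -0.22], [-0.71, 0.37], [0.13, 0.18], [-0.81, -0.31], [-0.75, -0.29], [-0.63, 0.16], [-0.52, 0.14]]
[[ 5.807e-01 -9.250e-02  4.000e-02]
 [ 5.779e-01 -5.000e-04  3.700e-02]
 [ 5.725e-01  1.784e-01  3.200e-02]
 [ 6.266e-01 -9.110e-02  6.000e-02]
 [ 5.347e-01 -9.390e-02  6.000e-02]
 [ 5.142e-01 -1.125e-01  3.400e-02]
 [ 6.395e-01  1.804e-01  5.200e-02]
 [ 5.055e-01  1.764e-01  5.200e-02]]
box 0.0507 0.08
box 0.0526 -0.0237
box -0.0501 -0.0231
box -0.0495 0.0791
side [[292.1, 212.5], [291.1, 238.4], [288.8, 295.4], [274.1, 207.2], [309.3, 206.6], [317.5, 209.1], [259.1, 290.4], [317.5, 289.5]]
```

View pics/side_ov.png

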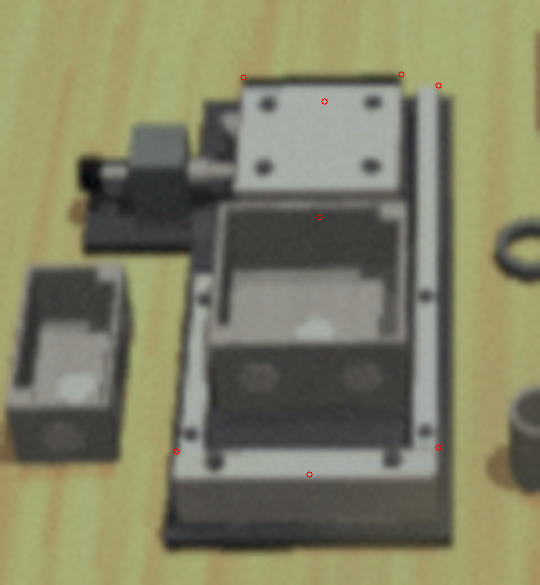

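The side overlay agrees to within a pixel or two. The rear points in the fit missed the black facing, so I'll drop them. First move: turn so that tool x = fixture +y, close the fingers, and head over.

```bash
python3 -m inch '[-0.3,-0.3,0,0,0,0.15,-0.6,-0.6,0,0,0,0.3,-0.8,-0.8,0,0,0,0.4,-1,-1,0,0,0,0.5,-1,-1,0,0,0,0.6,-1,-1,0,0,0,0.7,-1,-1,0,0,0,0.76,-1,-1,0,0,0,0.76,-1,-1,0,0,0,0.76,-1,-1,0,0,0,0.76,-1,-1,0,0,0,0.76]' 0 20
cat > go.py <<'E'
from h import *
from scipy.spatial.transform import Rotation as R
import sys
p=[float(x) for x in open("pose.txt").read().split()]
k,s=np.cos(p[2]),np.sin(p[2])
o=get_obs(); M=R.from_quat(o["tool_rot"]).as_matrix()
d=o["position"][:2]-p[:2]; print("t",o["time"],"TCP in fixture",(k*d[0]+s*d[1]).round(4),(-s*d[0]+k*d[1]).round(4),o["position"][2].round(4),"tooly yaw-err deg",np.degrees(np.arctan2(M[1,1],M[0,1])-p[2]).round(2),"tilt",M[2].round(4),"F",o["ft_force"].round(1),"w",o["grip_width"].round(4))
if len(sys.argv)>1:
    x,y,z=map(float,sys.argv[1:4]); g=np.array([p[0]+k*x-s*y,p[1]+s*x+k*y,z])-o["position"]; print("shift units",(M.T@g/0.08).round(3))
E
python3 - <<'E'
from h import *
from scipy.optimize import least_squares
c=get_calibration("top")
D=[(722,482,-75,-165,12),(717,193,75,-165,12),(72,482,-75,165,12),(660,406,-46,-132,60),(477,221,46,-40,60),(474,405,-46,-40,60),
(117,190,67,139,52),(112,455,-67,139,52),(700,432,-55,-150,34),(700,456,-67,-150,34)]
D=np.array(D,float); uv=np.c_[235+(D[:,0]+.5)/5.3-.5,172+(D[:,1]+.5)/5.3-.5]
def w(p,P):
    P=np.asarray(P,float)/1000; s,k=np.sin(p[2]),np.cos(p[2]); return np.c_[p[0]+k*P[:,0]-s*P[:,1],p[1]+s*P[:,0]+k*P[:,1],P[:,2]]
r=least_squares(lambda p:(proj(c,w(p,D[:,2:]))-uv).ravel(),[.575,.04,0]); p=r.x
print(p.round(4),np.degrees(p[2]),r.fun.reshape(-1,2).round(2).tolist())
open("pose.txt","w").write(" ".join(map(str,p)))
E
python3 go.py 0 -180 0.245 2>&1 | head; python3 go.py 0 -0.18 0.245
```

```text
time: 1.62
position: [0.2605, 0.4854, 0.2447]
tool_rot: [0.697, 0.717, 0.0, -0.0]
ft_force: [0.6, 0.3, 0.3]
grip_width: 0.0217
grip_force: 0.0
[0.5767 0.0385 0.0291] 1.6673673744773923 [[0.69, -0.27], [0.32, -0.31], [-0.97, 0.32], [1.06, -0.16], [-0.32, 0.39], [0.48, 0.2], [-0.42, -0.35], [-0.4, -0.33], [-0.28, 0.23], [-0.18, 0.2]]
Traceback (most recent call last):
  File "go.py", line 7, in <module>
    d=o["position"][:2]-p[:2]; print("t",o["time"],"TCP in fixture",(k*d[0]+s*d[1]).round(4),(-s*d[0]+k*d[1]).round(4),o["position"][2].round(4),"tooly yaw-err deg",np.degrees(np.arctan2(M[1,1],M[0,1])-p[2]).round(2),"tilt",M[2].round(4),"F",o["ft_force"].round(1),"w",o["grip_width"].round(4))
                                                                                                                                                                                                                                                                             ^^^^^^^^^^^^^^^^^^^^^
AttributeError: 'float' object has no attribute 'round'Traceback (most recent call last):
  File "go.py", line 7, in <module>
    d=o["position"][:2]-p[:2]; print("t",o["time"],"TCP in fixture",(k*d[0]+s*d[1]).round(4),(-s*d[0]+k*d[1]).round(4),o["position"][2].round(4),"tooly yaw-err deg",np.degrees(np.arctan2(M[1,1],M[0,1])-p[2]).round(2),"tilt",M[2].round(4),"F",o["ft_force"].round(1),"w",o["grip_width"].round(4))
                                                                                                                                                                                                                                                                             ^^^^^^^^^^^^^^^^^^^^^
AttributeError: 'float' object has no attribute 'round'
```

```bash
sed -i 's/o\["grip_width"\].round(4)/o["grip_width"]/' go.py
python3 -m inch '[-0.4,0.2,0,0,0,0,-0.8,0.4,0,0,0,0,-1,0.5,0,0,0,0]' >/dev/null
python3 -m inch '[-0.4,0.2,0,0,0,0,-0.8,0.4,0,0,0,0,-1,0.5,0,0,0,0]' >/dev/null
python3 -m inch '[-0.4,0.2,0,0,0,0,-0.8,0.4,0,0,0,0,-1,0.5,0,0,0,0]' >/dev/null
python3 -m inch '[-0.4,0.2,0,0,0,0,-0.8,0.4,0,0,0,0,-1,0.5,0,0,0,0]' >/dev/null
python3 -m inch '[-0.4,0.2,0,0,0,0,-0.8,0.4,0,0,0,0,-1,0.5,0,0,0,0]' >/dev/null
python3 -m inch '[-0.4,0.2,0,0,0,0,-0.8,0.4,0,0,0,0,-1,0.5,0,0,0,0]' >/dev/null
python3 -m inch '[-0.4,0.2,0,0,0,0,-0.8,0.4,0,0,0,0,-1,0.5,0,0,0,0,-1,0.5,0,0,0,0,-1,0.5,0,0,0,0]'
python3 go.py 0 -0.18 0.245
```

```text
time: 3.53
position: [0.557, -0.0662, 0.2442]
tool_rot: [0.697, 0.717, -0.0, -0.001]
ft_force: [-0.6, 0.9, 0.3]
grip_width: 0.0005
grip_force: 0.0
t 3.5333 TCP in fixture -0.0227 -0.1041 0.2442 tooly yaw-err deg 0.01 tilt [ 0.0011 -0.0011 -1.    ] F [-0.6  0.9  0.3] w 0.0004705373450938688
shift units [-0.949  0.284 -0.011]
```

```bash
python3 -m inch '[-0.4,0.12,0,0,0,0,-0.8,0.24,0,0,0,0,-0.95,0.28,0,0,0,0,-0.95,0.28,0,0,0,0,-0.95,0.28,0,0,0,0]' >/dev/null
python3 -m inch '[0,0,0.4,0,0,0,0,0,0.8,0,0,0,0,0,0.9,0,0,0,0,0,0.9,0,0,0,0,0,0.9,0,0,0]' >/dev/null
python3 go.py 0 -0.18 0.050
python3 - <<'E'
from h import *
a=camera("top")[172:282,235:385,::-1]; b=camera("side")[170:300,220:340,::-1]
a=cv2.resize(a,(600,440),interpolation=cv2.INTER_CUBIC)
cv2.imwrite("pics/a1.png",a)
E
```

```text
t 4.3667 TCP in fixture -0.0002 -0.1784 0.1729 tooly yaw-err deg 0.15 tilt [ 7.e-04 -8.e-04 -1.e+00] F [ 0.4 -0.7  0.2] w 0.00039888474257006225
shift units [-0.021  0.004  1.537]
```

View pics/a1.png

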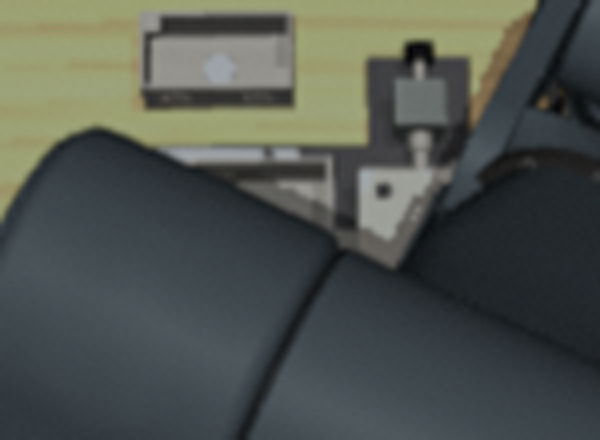

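The arm hides the slide in this top picture. I'll descend and check from the side.

```bash
python3 -m inch '[0,0,0.3,0,0,0,0,0,0.6,0,0,0,0,0,0.8,0,0,0,0,0,0.8,0,0,0]' >/dev/null
python3 -m inch '[0,0,0.3,0,0,0,0,0,0.6,0,0,0,0,0,0.74,0,0,0,0,0,0.74,0,0,0,0,0,0.74,0,0,0]' >/dev/null
python3 go.py 0 -0.145 0.050
python3 - <<'E'
from h import *
b=camera("side")[170:300,220:340,::-1]
cv2.imwrite("pics/s1.png",cv2.resize(b,None,fx=4.5,fy=4.5,interpolation=cv2.INTER_CUBIC))
E
```

```text
t 5.2167 TCP in fixture 0.0006 -0.18 0.0503 tooly yaw-err deg 0.07 tilt [-4.e-04  9.e-04 -1.e+00] F [-0.3  0.3 -0.2] w 0.0007730633512743007
shift units [ 0.437 -0.007  0.004]
```

View pics/s1.png

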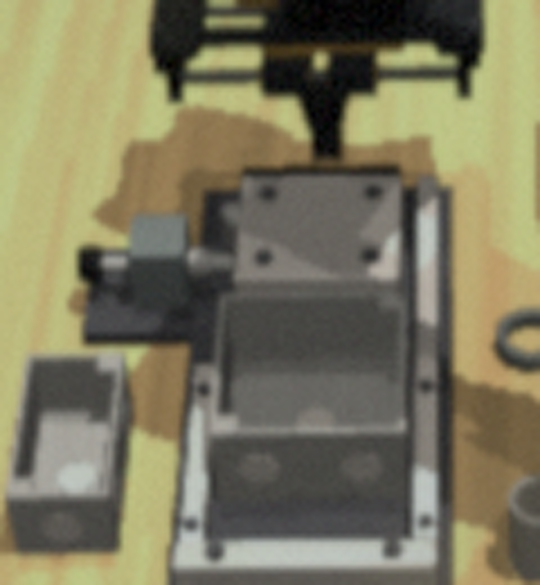

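The fingertips stand centred behind the slide (crop (325,150)) and clear of it. I'll approach slowly.

```bash
python3 -m inch '[0.1,0,0,0,0,0,0.2,0,0,0,0,0,0.3,0,0,0,0,0,0.38,0,0,0,0,0,0.41,0,0,0,0,0,0.44,0,0,0,0,0,0.47,0,0,0,0,0,0.5,0,0,0,0,0,0.53,0,0,0,0,0,0.56,0,0,0,0,0,0.59,0,0,0,0,0,0.59,0,0,0,0,0]' 
python3 go.py 0 -0.07 0.050
```

```text
time: 6.27
position: [0.5807, -0.0957, 0.0495]
tool_rot: [0.696, 0.718, -0.001, 0.001]
ft_force: [-1.0, -5.6, 1.2]
grip_width: 0.0006
grip_force: 2.8
t 6.2667 TCP in fixture 0.0001 -0.1343 0.0495 tooly yaw-err deg 0.1 tilt [-2.6e-03  5.0e-04 -1.0e+00] F [-1.  -5.6  1.2] w 0.0005934717975550924
shift units [ 0.803 -0.    -0.008]
```

Contact at 5.6 N. Now a steady push of about 58 mm at roughly 36 mm/s.

```bash
python3 -m inch '[0.03,0,0,0,0,0,0.07,0,0,0,0,0,0.11,0,0,0,0,0,0.15,0,0,0,0,0,0.19,0,0,0,0,0,0.23,0,0,0,0,0,0.27,0,0,0,0,0,0.31,0,0,0,0,0,0.35,0,0,0,0,0,0.39,0,0,0,0,0,0.43,0,0,0,0,0,0.47,0,0,0,0,0,0.51,0,0,0,0,0,0.55,0,0,0,0,0,0.59,0,0,0,0,0,0.63,0,0,0,0,0,0.67,0,0,0,0,0,0.7,0,0,0,0,0,0.72,0,0,0,0,0,0.73,0,0,0,0,0]' 
python3 go.py 0 -0.0645 0.050
python3 - <<'E'
from h import *
b=camera("side")[170:300,220:340,::-1]
cv2.imwrite("pics/s2.png",cv2.resize(b,None,fx=4.5,fy=4.5,interpolation=cv2.INTER_CUBIC))
E
```

```text
time: 7.93
position: [0.5793, -0.0396, 0.0495]
tool_rot: [0.696, 0.718, -0.002, 0.002]
ft_force: [-2.1, -13.2, 0.6]
grip_width: 0.0004
grip_force: 6.7
t 7.9333 TCP in fixture 0.0003 -0.0781 0.0495 tooly yaw-err deg 0.16 tilt [-5.5e-03  7.0e-04 -1.0e+00] F [ -2.1 -13.2   0.6] w 0.0003725668178807342
shift units [ 0.17  -0.003 -0.007]
```

View pics/s2.png

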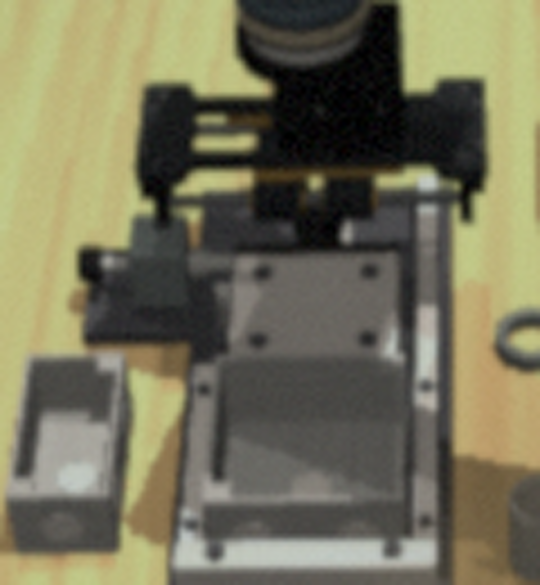

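The slide is now past the catch, with its rear edge at crop v≈252, and the box is about 15 mm short. I'll creep forward and watch the force.

```bash
python3 -m inch '[0.02,0,0,0,0,0,0.04,0,0,0,0,0,0.06,0,0,0,0,0,0.08,0,0,0,0,0,0.1,0,0,0,0,0,0.11,0,0,0,0,0,0.12,0,0,0,0,0,0.12,0,0,0,0,0]' 
python3 go.py 0 -0.0645 0.050
python3 -m inch '[0.01,0,0,0,0,0,0.02,0,0,0,0,0,0.03,0,0,0,0,0,0.03,0,0,0,0,0]' | grep force 
python3 go.py 0 -0.0645 0.050
```

```text
time: 8.65
position: [0.579, -0.0302, 0.0495]
tool_rot: [0.696, 0.718, -0.002, 0.002]
ft_force: [-2.3, -13.2, 0.3]
grip_width: 0.0005
grip_force: 6.6
t 8.65 TCP in fixture 0.0003 -0.0687 0.0495 tooly yaw-err deg 0.15 tilt [-5.6e-03  8.0e-04 -1.0e+00] F [ -2.3 -13.2   0.3] w 0.00048779602753939386
shift units [ 0.052 -0.004 -0.006]
ft_force: [-1.9, -14.0, -0.4]
grip_force: 6.7
t 8.9833 TCP in fixture 0.0003 -0.0664 0.0495 tooly yaw-err deg 0.15 tilt [-5.6e-03  7.0e-04 -1.0e+00] F [ -1.9 -14.   -0.4] w 0.0007190586990891604
shift units [ 0.023 -0.004 -0.006]
```

```bash
for i in 1; do python3 -m inch '[0.01,0,0,0,0,0,0.02,0,0,0,0,0,0.02,0,0,0,0,0]' | grep -E "ft_force|position"; done
python3 -m inch '[0.01,0,0,0,0,0,0.02,0,0,0,0,0,0.02,0,0,0,0,0]' | grep -E "ft_force|position"
python3 go.py 0 -0.0645 0.050
```

```text
position: [0.5789, -0.0266, 0.0496]
ft_force: [-2.7, -15.0, 0.3]
position: [0.5789, -0.0265, 0.0496]
ft_force: [-2.7, -20.2, 0.3]
t 9.4833 TCP in fixture 0.0004 -0.065 0.0496 tooly yaw-err deg 0.23 tilt [-8.4e-03  6.0e-04 -1.0e+00] F [ -2.7 -20.2   0.3] w 0.0008403390186570545
shift units [ 0.007 -0.004 -0.005]
```

Motion has stopped at a travel of about 76.5 mm and the force is rising, so it looks home. I'll check in the side view before releasing.

Run:
```python
from h import *
b=camera("side")[190:320,240:340,::-1]
cv2.imwrite("pics/s3.png",cv2.resize(b,None,fx=4.5,fy=4.5,interpolation=cv2.INTER_CUBIC))
```

```text
(no output)
```

View pics/s3.png

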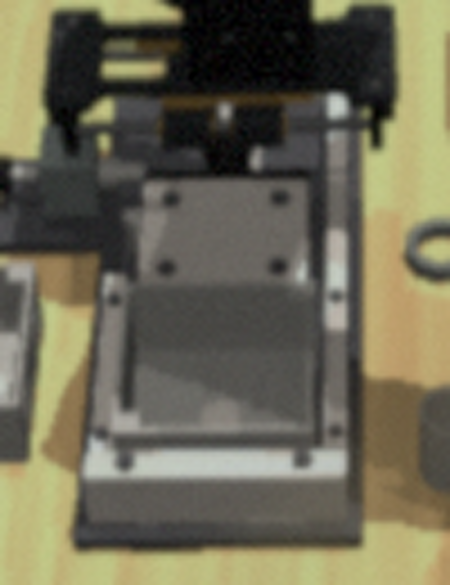

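The box's front wall meets the end stop (crop v≈445) and it sits square. Now I let go smoothly and back out.

```bash
python3 -m inch '[-0.06,0,0,0,0,0,-0.15,0,0,0,0,0,-0.25,0,0,0,0,0,-0.35,0,0,0,0,0,-0.45,0,0,0,0,0,-0.55,0,0,0,0,0,-0.7,0,0,0,0,0,-0.85,0,0,0,0,0,-1,0,0,0,0,0,-1,0,0,0,0,0]' | grep -E "ft_force|position"
python3 -m inch '[-0.3,0,0,0,0,0,-0.6,0,0,0,0,0,-0.6,0,0,0,0,0,-0.6,0,0,0,0,0]' | grep -E "ft_force|position"
python3 -m inch '[0,0,-0.3,0,0,0,0,0,-0.7,0,0,0,0,0,-1,0,0,0,0,0,-1,0,0,0]' >/dev/null
python3 -m inch '[-0.3,0,-0.3,0,0,0,-0.7,0,-0.7,0,0,0,-1,0,-1,0,0,0,-1,0,-1,0,0,0]' >/dev/null
python3 -m inch '[-0.3,0,0,0,0,0,-0.7,0,0,0,0,0,-1,0,0,0,0,0,-1,0,0,0,0,0]' >/dev/null
python3 -m inch '[-0.3,0,0,0,0,0,-0.7,0,0,0,0,0,-1,0,0,0,0,0,-1,0,0,0,0,0,-1,0,0,0,0,0]'
python3 - <<'E'
from h import *
a=camera("top")[172:282,235:385,::-1]; b=camera("side")[190:320,220:340,::-1]
r=lambda i:cv2.resize(i,None,fx=580/i.shape[1]/1.45,fy=580/i.shape[1]/1.45,interpolation=cv2.INTER_CUBIC)
a,b=r(a),r(b); h=max(len(a),len(b)); z=np.zeros((h,800,3),np.uint8); z[:len(a),:400]=a[:,:400]; z[:len(b),400:]=b[:,:400]
cv2.imwrite("pics/fin.png",z)
E
```

```text
position: [0.5814, -0.1031, 0.0494]
ft_force: [-0.3, -0.2, 0.3]
position: [0.5822, -0.1494, 0.0493]
ft_force: [0.6, 0.7, 0.0]
time: 12.12
position: [0.5889, -0.3873, 0.2076]
tool_rot: [0.697, 0.717, 0.0, -0.002]
ft_force: [0.8, 1.1, -0.2]
grip_width: 0.0003
grip_force: 0.0
```

View pics/fin.png

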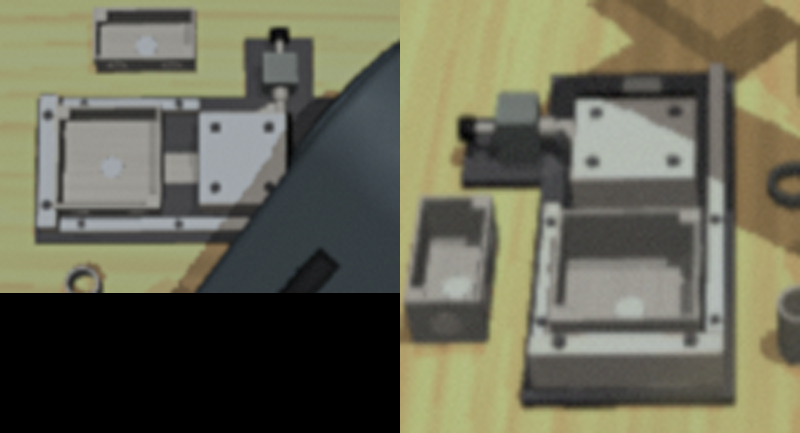

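The slide's front edge moved from u≈324.6 to 309.6, about 40 mm, so it rests on the middle catch. The box is against the end stop and the arm is clear, so I'm handing in.

```bash
python3 -c "
from rig import hand_in; print(hand_in())"
```

```text
the job is handed in; nothing more can be done
None
```

The job is handed in: the box is home against the end stop (last push-force reading about 20 N), the slide has sprung back to its middle catch, and the arm is clear with the loose parts left untouched.

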